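Load an offcut under the spring flap of a hold-down jig

ROBOT

A 6-joint arm with a two-finger parallel gripper is mounted at the origin on a cart in front of the work surface, level with it; the furniture and walls round the work are solid. World frame = base frame: x ahead of the robot, y to its left, z up, the work surface at z = 0. Lengths are in m, angles in rad, forces in N, time in s.
With the tool pointing down it reaches from about 0.3 to 0.775 m from the base axis. Payload 14.6 kg.
Tool frame: the origin (TCP) lies between the finger pads; the fingertips stand 8 mm ahead of it and the grasp point (between the pads) lies 11 mm behind it; z points along the fingers, y is the direction in which the jaws open and shut (so a half turn about z gives the same grasp; the last joint's range is limited). The gripper opens to 94 mm and grips with 3 to 60 N. Pads are 16 mm wide; open, the fingers measure 119 mm over their backs; the gripper's body (75 mm by 177 mm) begins 78 mm behind the grasp point.
Start: joints at [0.682, 0.3, 1.521, -0, 1.321, -0.067], TCP at [0.403, 0.374, 0.181] pointing down, gripper open.
Joint ranges: [-3.03, 3.03], [-0.79, 2.21], [0.23, 2.52], [-1.04, 4.18], [0, 3.07], [-2.55, 2.55]. Speed limits (rad/s): [2.22, 2.22, 2.57, 3.14, 3.14, 3.14].

INTERFACE

Orientations are given as [roll, pitch, yaw] about the fixed x, y, z axes, in that order (R = Rz(yaw) Ry(pitch) Rx(roll)).
In Python, from station import ctrl, viewer, workorder gives the robot as it stands.
- The arm moves only by the tool play_rows, never from a script. Its argument "commands" is a list of rows, each an object of numbers: "dx", "dy", "dz": the shift along the tool's x, y, z in m; "ax", "ay", "az": the turn, a rotation vector about the tool's x, y, z in degrees. In form: [{"dx": .., "dy": .., "dz": .., "ax": .., "ay": .., "az": ..}, ...]. A call has exactly 5 rows; each row shifts and turns the pose as measured when the row begins, along the tool's axes as they then stand; what a row does not reach is not made up. A row lasts 1/12 s, in which the tool goes at most 41.7 mm and 7.16 degrees, less where a joint would pass 70% of its speed; a pose out of reach is approached as far as the arm can. A call with a gripper value outside its range is refused whole. "claw" is the opening, from 0 (shut) to 1 (fully open), set as the call begins (left out, the last holds). The fingers move at their own pace and stop on an object; "squeeze" is the grip in N (left out, the last holds). Time passes only in rows, so rows that do not move let the fingers close, or fill a call up. It gives the time, the measured TCP pose, the force and the opening at its end, in the units of the state.
- ctrl.get_obs(): the state, without advancing time (a new reading comes with each control period).
- viewer.camera(name): name is "scene" or "top"; returns the picture (400x640x3 uint8, red, green, blue); there is no depth.
- viewer.camera_model(name): a dict with "K" (3x3 intrinsics, pixels), "pose" (4x4, takes a point from camera to world coordinates). Camera axes: x right, y down, z forward; pixel columns grow to the right and rows downward; lengths in m; the calibration is good to about 2 mm. A picture is of the moment at which its call begins. camera_model takes no time and is no camera call.
- workorder.hand_in(): hands the job in, once; it reports no verdict.
The state is a dict: "time_s": time; "qpos": joint angles; "joint_vel": joint speeds; "tau": joint torques, N m; "ee_pos": TCP position; "eef_rot": TCP orientation; "force": force on the tool from outside, world axes, zero at the start; "moment": the same for the moment, N m; "grip_width": finger opening in m.
Only numpy, scipy, OpenCV 4.12 (cv2) and the standard library are available. Lean on these libraries where they do the work, as an engineer would, in place of code of your own. Each camera call takes 0.05 s, during which the arm holds its last target. There are 200 camera calls.

TASK

Load the wooden offcut into the hold-down jig without grasping or lifting it: with one fingertip press down the long blue thumb plate to hold the spring flap open, and while it is held push the offcut along its lane with the other fingertip, under the flap's lip, fully home against the end stop. Then take the hand away so that the flap closes onto the offcut and clamps it. Leave the other things on the counter where they are.

Things in the scene. Friction and masses are not known exactly. Their poses are not given: they have to be found in the camera images.
- jig: Hold-down jig fixed to the counter: plywood base 223 x 84 x 12 mm with a lane on top. Frame: x along the lane, the way to push, y left of it, z up; origin on the lane's centre line at counter height, straight below the front face of the flap's lip. Base x -165 to 58, y -42 to 42 mm. Lane floor z = 12 mm. Place and direction differ from run to run.
- lane_entry (a point): Near end of the lane on its floor (jig frame x = -153, y = 0, z = 12 mm). Two rails, 6 mm high and thick, guide the offcut; their inner faces are at y = -21.5 and 21.5 mm. The near end is open.
- hinge (a point): Middle of the flap's hinge pin, 10 mm thick, along the jig's x from x = -157 to 45 mm at y = 32, z = 46 mm; lugs 16 mm wide and 8 mm thick hold it at x = -161 and 49 mm, tops at z = 54 mm.
- hold_flap (a joint): Flap angle, rad: 0 shut (lip 6 mm over the lane floor, blocks the offcut), 0.66 fully open at its limit. Turns about the hinge pin; a spring shuts it, about 5 N on the middle of the thumb plate holds it open. Pressing the thumb plate down opens it. The lip clears the 22 mm high offcut above 0.46; released on the offcut it rests at about 0.45.
- thumb_plate (a point): Centre of the upper face of the blue thumb plate left of the lane, 165 mm long, 55 wide, 3 thick. Shut, in the jig's frame: x -165 to 0, y 37 to 92 (rolled edge 6 mm thick outside), upper face z = 42 mm, this point at (-82.5, 74.5, 42) mm. It turns with the flap: at 0.58 rad this point is 7 mm above the lane floor. Its x lies along the lane, its y outward from the pin.
- lip (a point): Middle of the lower edge of the flap's grey lip, 6 mm thick (jig x = 0 to 6 mm), 20 mm wide (shut: y = -18 to 2, lower edge z = 18 mm). From its top a grey cover plate reaches back to x = 40 mm at z = 50 mm; its right edge rises to about z = 82 mm when fully open.
- offcut: Pale wooden offcut, 65 mm long, 40 wide, 22 high, 25 to 50 g, loose, flat in the lane in front of the flap. Its own y axis is its length and lies along the lane. Origin at the centre of its underside. Home against the stop, its origin is at x = 9.5 mm in the jig's frame and its rear end at x = -23 mm, still outside the flap.
- stop_face (a point): Foot of the end stop's face in the middle of the lane (jig frame x = 42, y = 0, z = 12 mm); the stop is 24 mm high.
- tin: Tin can 57 mm across, 72 mm high, standing beside the jig; not to be disturbed. Origin at the centre of its underside.
- thin_block: Thin wooden block 32 x 70 x 10 mm on the counter, not part of the job, not to be disturbed. Origin at the centre of its underside.
- marker_black: Black marker pen, 127 mm long, lying right of the vice; leave alone.
- pliers: Red-handled pliers, 171 mm long, lying on the right; leave alone.
- grease_pot: Cream round pot 63 mm across, 34 mm high, behind the vice; leave alone.
Mind the look-alikes: they are no part of the job. What is meant by the offcut is not red, and is the larger of those in its own colour.

How it is judged:
On the way, in this order (a step that is already met when the one before it is completed fails the run):
1. a fingertip holds the flap open (over 0.42 rad) while the offcut is still in front of the lip (value of joint hold_flap above 0.42 rad and contact force between the fingers and jig above 0.3 N and x of offcut in the frame of jig below -0.033 m), for 0.1 s.
2. the offcut has gone well under the lip with the flap still held open by a finger (value of joint hold_flap above 0.42 rad and contact force between the fingers and jig above 0.3 N and x of offcut in the frame of jig above -0.008 m), for 0.1 s.
At the end, for the whole second after the job is handed in: The offcut lies flat in the lane within 4 mm of the end stop, at rest, and the released flap presses on its top (flap angle 0.38 to 0.52 rad, the offcut pressed with more than 1.5 N) (x of offcut in the frame of jig between 0.0055 and 0.0125 m and y of offcut in the frame of jig between -0.005 and 0.005 m and z of offcut in the frame of jig below 0.015 m and angle between offcut's own z axis and vertical below 0.06 rad and value of joint hold_flap between 0.38 and 0.52 rad and contact force between jig and offcut above 1.5 N and linear speed of offcut below 0.01 m/s); the robot touches nothing.
It fails at once if the offcut is lifted more than 8 mm off the lane floor (z of offcut in the frame of jig above 0.02 m).
It fails at once if the offcut is tipped by more than 0.3 rad (angle between offcut's own z axis and vertical above 0.3 rad).
It fails at once if one of the other things is moved by more than 25 mm (distance of any of tin, thin_block, marker_black, pliers, grease_pot from where it was at the start of the episode above 0.025 m).
It also fails if it takes over 42 s, if anything falls off the work surface, if the arm or the gripper's body presses on something with over 40 N, if the wrist force passes 120 N, or if a joint passes its speed limit or range.

## Working session

There is one attempt and no reset: what is moved stays moved. The work goes in short steps, Python scripts to look and compute and a tool call to move; the robot and the scene stay as the last step left them, time stands still between calls to the robot, and variables do not carry over. Pictures are saved under pics/ and viewed, about 8 in all and at most 12, crops included, and the job is handed in when it is done.

Besides the shell and the picture viewer there is one more tool, called after "Emit:" as a command line: name --argument value ..., lists and objects as JSON in quotes. play_rows: Moves the arm, as the interface text tells. Its arguments: {"type":"object","properties":{"commands":{"type":"array","items":{"type":"object","properties":{"dx":{"type":"number"},"dy":{"type":"number"},"dz":{"type":"number"},"ax":{"type":"number"},"ay":{"type":"number"},"az":{"type":"number"}}}},"claw":{"type":"number"},"squeeze":{"type":"number"}},"required":["commands"]}

```bash
mkdir -p pics; ls; python3 - <<'E'
from station import ctrl, viewer, workorder
import cv2
for n in("scene","top"):
    im=viewer.camera(n); cv2.imwrite(f"pics/{n}0.png",im[:,:,::-1]); m=viewer.camera_model(n); print(n,m["K"].tolist(),m["pose"].round(4).tolist())
print(ctrl.get_obs())
E
```

```text
pics
scene [[394.1068937605147, 0.0, 319.00875038255975], [0.0, 394.1068937605147, 201.54143112464604], [0.0, 0.0, 1.0]] [[0.8597, -0.3096, 0.4063, 0.0387], [-0.5104, -0.4855, 0.7098, -0.8303], [-0.0225, -0.8176, -0.5754, 0.7819], [0.0, 0.0, 0.0, 1.0]]
top [[419.92102285066653, 0.0, 317.40473789592016], [0.0, 419.92102285066653, 205.49517832924832], [0.0, 0.0, 1.0]] [[0.0045, -0.9962, 0.0869, 0.4414], [-1.0, -0.0039, 0.0072, 0.0274], [-0.0068, -0.0869, -0.9962, 1.183], [0.0, 0.0, 0.0, 1.0]]
{'time_s': 0.1, 'qpos': array([ 6.82414587e-01,  3.00394355e-01,  1.52150561e+00, -5.07132570e-06,
        1.32066904e+00, -6.65887550e-02]), 'joint_vel': array([ 0.00041661, -0.00091933, -0.00158719, -0.00054602,  0.0002556 ,
       -0.00068846]), 'tau': array([-3.92460406e-04, -5.32650268e+01, -3.53281403e+01,  7.08745723e-02,
        2.35348457e-02,  8.17707928e-06]), 'ee_pos': array([0.4026097 , 0.37434582, 0.18016035]), 'eef_rot': array([-3.14061813e+00, -6.00649662e-05,  2.31980090e+00]), 'force': array([-0.48507293,  0.55321612, -0.07840264]), 'moment': array([ 0.03679787, -0.02744134,  0.02592584]), 'grip_width': 0.09402909514718534}
```

View pics/top0.png

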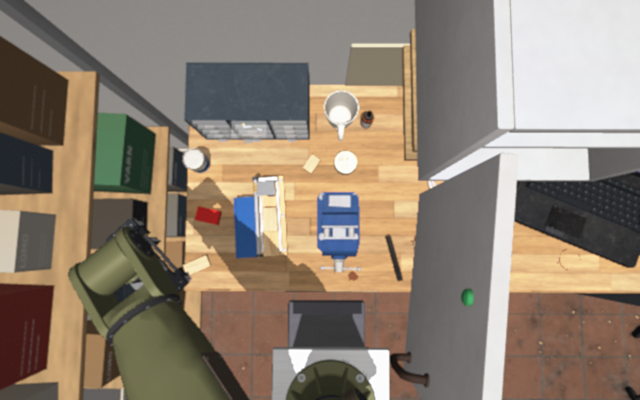

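View pics/scene0.png

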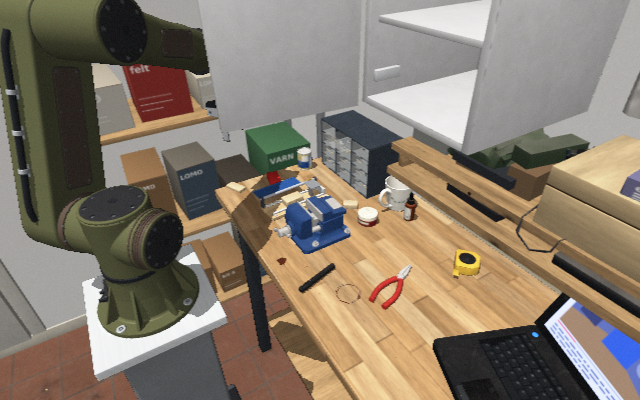

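The top view shows the jig at about (235–286, 177–258), with the blue plate on its left and the lane pointing away from the robot. The tin is near (195,160), the red block at (208,215) and the thin block at (198,265). The vice stands to the right. Next I'll crop in on the jig.

```bash
python3 - <<'E'
import cv2
im=cv2.imread("pics/top0.png")[140:290,170:330]; cv2.imwrite("pics/c1.png",cv2.resize(im,None,fx=5,fy=4*1.0*1.25*0.8,interpolation=cv2.INTER_CUBIC) if 0 else cv2.resize(im,(640,600),interpolation=cv2.INTER_CUBIC))
E
```

```text
(no output)
```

View pics/c1.png

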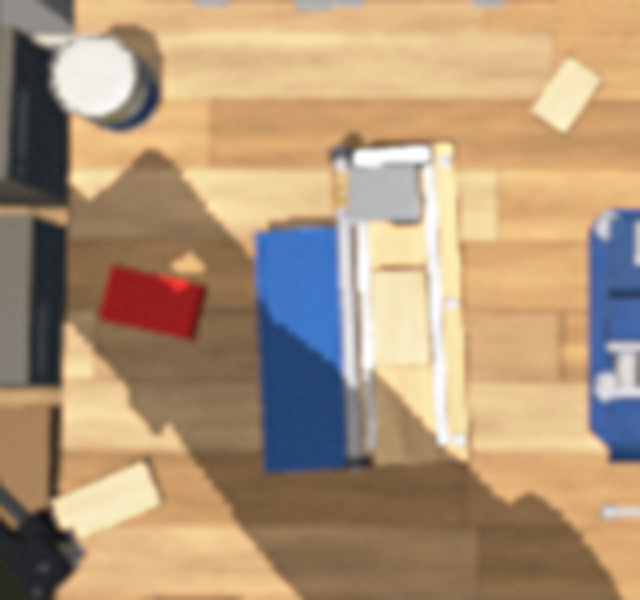

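The crop shows the plate corners at crop (256,232) and (265,472), the base's right edge from (453,145) to (468,462), and the offcut at (375–428, 267–366). I'll cast rays to these and fit the jig frame.

```bash
cat > h.py <<'E'
import numpy as np,cv2
from station import viewer,ctrl
def ray(n,uv,z):
    m=viewer.camera_model(n);K,T=m["K"],np.array(m["pose"])
    d=T[:3,:3]@np.linalg.solve(K,[uv[0],uv[1],1]);o=T[:3,3]
    return (o+d*(z-o[2])/d[2])[:2]
def proj(n,p):
    m=viewer.camera_model(n);K,T=m["K"],np.array(m["pose"])
    c=K@(T[:3,:3].T@(np.array(p)-T[:3,3]));return c[:2]/c[2]
E
python3 - <<'E'
from h import *
im=cv2.imread("pics/top0.png")
hsv=cv2.cvtColor(im,cv2.COLOR_BGR2HSV)
mk=cv2.inRange(hsv,(100,130,50),(125,255,255));mk[:,:220]=0;mk[:,270:]=0;mk[:180]=0;mk[270:]=0
c=max(cv2.findContours(mk,0,2)[0],key=cv2.contourArea);r=cv2.minAreaRect(c);b=cv2.boxPoints(r);print("blue box",b.round(1).tolist())
Q=[]
for p in b: Q.append(ray("top",p,.042))
Q=np.array(Q);print("world",Q.round(4).tolist())
cr=lambda u,v:(170+u/4-.4,140+v/4-.4)
src=[];dst=[]
for (u,v),j in {(265,472):(-165,92,42),(256,232):(0,92,42),(468,462):(-165,-42,12),(453,145):(58,-42,12)}.items():
    dst.append(ray("top",cr(u,v),j[2]/1e3));src.append(np.array(j[:2])/1e3)
src=np.array(src);dst=np.array(dst)
def fit(s,d):
    a=s-s.mean(0);e=d-d.mean(0);th=np.arctan2((a[:,0]*e[:,1]-a[:,1]*e[:,0]).sum(),(a*e).sum())
    R=np.array([[np.cos(th),-np.sin(th)],[np.sin(th),np.cos(th)]]);t=d.mean(0)-R@s.mean(0)
    return th,R,t
th,R,t=fit(src,dst);print("yaw",th,"origin",t,"res mm",((src@R.T+t-dst)*1e3).round(1).tolist())
for q in Q: print("blue in jig",(R.T@(q-t)*1e3).round(1))
for u,v in[(375,268),(425,268),(428,366),(378,366)]: print("offcut",(R.T@(ray("top",cr(u,v),.034)-t)*1e3).round(1))
for u,v in [(95,75)]: print('tin top world',ray("top",cr(u,v),.072))
for u,v in [(50,500),(150,460),(160,500),(65,538)]: print('thin',ray("top",cr(u,v),.01))
E
```

```text
blue box [[233.60000610351562, 197.8000030517578], [252.89999389648438, 196.8000030517578], [255.89999389648438, 255.89999389648438], [236.5, 256.79998779296875]]
world [[0.5613, 0.265], [0.5641, 0.2121], [0.4037, 0.2012], [0.4009, 0.2535]]
yaw 0.055911885916714796 origin [0.56747961 0.17249337] res mm [[-1.2, -0.2], [0.6, -0.7], [-0.1, 0.7], [0.7, 0.2]]
blue in jig [-1.  92.7]
blue in jig [-1.1 39.7]
blue in jig [-161.9   37.8]
blue in jig [-161.8   90.2]
offcut [-28.8  13.4]
offcut [-30.5 -20.9]
offcut [-97.8 -20.1]
offcut [-96.1  14. ]
tin top world [0.66421911 0.36941767]
thin [0.37756441 0.41075456]
thin [0.40547444 0.34198202]
thin [0.37793709 0.33427719]
thin [0.35151907 0.39949185]
```

The jig frame fits to about 1 mm: yaw 0.056, origin (0.5675, 0.1725). The offcut's rear end is near x = −97 mm. I'll move above the start pose (jig x −115, y 36.5) with tool y along jig y and a 60 mm opening.

Emit:
play_rows --commands '[{"dx": -0.0316,"dy": -0.0163},{"dx": -0.0316,"dy": -0.0163},{"dx": -0.0316,"dy": -0.0163},{"dx": -0.0316,"dy": -0.0163},{"dx": -0.0316,"dy": -0.0163}]' --claw 0.638

```text
validation failed for argument at $.co...
```

Emit:
play_rows --commands '[{"az": -7},{"az": -7},{"az": -7},{"az": -7},{"az": -7}]'

```text
validation failed for argument at $.co...
```

Emit:
play_rows --commands '[{"az": -7},{"az": -5},{"az": -2},{},{}]'

```text
validation failed for argument at $.co...
```

```bash
cat >> h.py <<'E'
TH=0.056;O=np.array([.5675,.1725])
def jig(gx,gy,gz):
    o=ctrl.get_obs();p=o["ee_pos"];yaw=o["eef_rot"][2]
    c,s=np.cos(TH),np.sin(TH);R=np.array([[c,-s],[s,c]])
    print("t",o["time_s"],"jig",(R.T@(p[:2]-O)*1e3).round(1),"z",p[2].round(4),"rpy",o["eef_rot"].round(3),"F",o["force"].round(1),"w",round(o["grip_width"],4))
    from scipy.spatial.transform import Rotation as Ro
    T=Ro.from_euler("xyz",o["eef_rot"]).as_matrix()
    g=np.array([*(R@[gx,gy]+O),gz]);print("tool delta mm",(T.T@(g-p)*1e3).round(1),"yaw err deg",np.degrees((TH+np.pi-yaw+np.pi)%(2*np.pi)-np.pi).round(2))
E
python3 -c "
from h import *
jig(-.115,.0365,.09)"
```

```text
t 0.1 jig [-153.3  210.8] z 0.1802 rpy [-3.141 -0.     2.32 ] F [-0.5  0.6 -0.1] w 0.094
tool delta mm [-158.6  -81.7   90.2] yaw err deg 50.29
```

The calls were refused and nothing moved. I'll give all six numbers in every row.

Emit:
play_rows --commands '[{"dx": -0.0316,"dy": -0.0163,"dz": 0,"ax": 0,"ay": 0,"az": 0},{"dx": -0.0316,"dy": -0.0163,"dz": 0,"ax": 0,"ay": 0,"az": 0},{"dx": -0.0316,"dy": -0.0163,"dz": 0,"ax": 0,"ay": 0,"az": 0},{"dx": -0.0316,"dy": -0.0163,"dz": 0,"ax": 0,"ay": 0,"az": 0},{"dx": -0.0316,"dy": -0.0163,"dz": 0,"ax": 0,"ay": 0,"az": 0}]' --claw 0.638

```text
time_s: 0.52
ee_pos: [0.4492, 0.2017, 0.1779]
eef_rot: [-3.137, -0.002, 2.329]
force: [1.2, -0.1, 0.4]
grip_width: 0.0641
```

Emit:
play_rows --commands '[{"dx": 0,"dy": 0,"dz": 0,"ax": 0,"ay": 0,"az": -7},{"dx": 0,"dy": 0,"dz": 0,"ax": 0,"ay": 0,"az": -7},{"dx": 0,"dy": 0,"dz": 0,"ax": 0,"ay": 0,"az": -7},{"dx": 0,"dy": 0,"dz": 0,"ax": 0,"ay": 0,"az": -7},{"dx": 0,"dy": 0,"dz": 0,"ax": 0,"ay": 0,"az": -7}]'

```text
time_s: 0.93
ee_pos: [0.4505, 0.1939, 0.1769]
eef_rot: [-3.137, -0.006, 2.948]
force: [-0.4, -0.3, 0.1]
grip_width: 0.0601
```

Emit:
play_rows --commands '[{"dx": 0,"dy": 0,"dz": 0.02,"ax": 0,"ay": 0,"az": -7},{"dx": 0,"dy": 0,"dz": 0.02,"ax": 0,"ay": 0,"az": -5},{"dx": 0,"dy": 0,"dz": 0.02,"ax": 0,"ay": 0,"az": -2},{"dx": 0,"dy": 0,"dz": 0.02,"ax": 0,"ay": 0,"az": 0},{"dx": 0,"dy": 0,"dz": 0,"ax": 0,"ay": 0,"az": 0}]'

```text
time_s: 1.35
ee_pos: [0.45, 0.1934, 0.0941]
eef_rot: [-3.139, -0.006, -3.072]
force: [-0.5, 0.3, -0.4]
grip_width: 0.0598
```

```bash
python3 -c "
from h import *
jig(-.115,.0365,.09)
im=viewer.camera('top')[160:280,190:330];im2=viewer.camera('scene')[150:280,210:370]
a=cv2.resize(im,(560,480),interpolation=2);b=cv2.resize(im2,(640,520),interpolation=2)
cv2.imwrite('pics/t2.png',a[:,:,::-1]);cv2.imwrite('pics/s2.png',b[:,:,::-1])"
```

```text
t 1.35 jig [-116.1   27.4] z 0.0941 rpy [-3.139 -0.006 -3.072] F [-0.5  0.3 -0.4] w 0.0598
tool delta mm [-1.3  9.1  4. ] yaw err deg -0.78
```

View pics/s2.png

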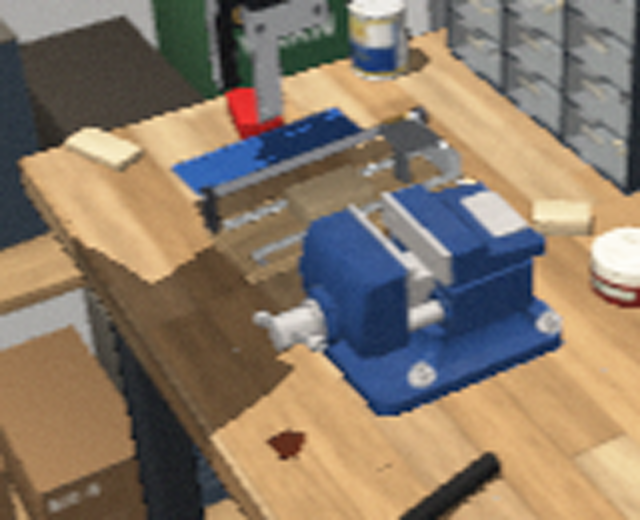

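The scene crop shows the offcut lying in the lane around (340,185), with the plate and flap shut. A finger hangs over the plate near (270,110). I'll correct y by 9 mm and descend.

Emit:
play_rows --commands '[{"dx": -0.001,"dy": 0.009,"dz": 0,"ax": 0,"ay": 0,"az": 0.8},{"dx": 0,"dy": 0,"dz": 0.01,"ax": 0,"ay": 0,"az": 0},{"dx": 0,"dy": 0,"dz": 0.01,"ax": 0,"ay": 0,"az": 0},{"dx": 0,"dy": 0,"dz": 0.01,"ax": 0,"ay": 0,"az": 0},{"dx": 0,"dy": 0,"dz": 0,"ax": 0,"ay": 0,"az": 0}]'

```text
time_s: 1.87
ee_pos: [0.4542, 0.2035, 0.0696]
eef_rot: [3.141, 0.005, -3.087]
force: [1.0, -0.4, -0.1]
grip_width: 0.0599
```

```bash
python3 -c "
from h import *
jig(-.115,.0365,.028)"
```

```text
t 1.8667 jig [-111.4   37.3] z 0.0696 rpy [ 3.141  0.005 -3.087] F [ 1.  -0.4 -0.1] w 0.0599
tool delta mm [ 3.8 -0.8 41.6] yaw err deg 0.09
```

Emit:
play_rows --commands '[{"dx": 0.004,"dy": -0.001,"dz": 0.008,"ax": 0,"ay": 0,"az": 0},{"dx": 0,"dy": 0,"dz": 0.008,"ax": 0,"ay": 0,"az": 0},{"dx": 0,"dy": 0,"dz": 0.008,"ax": 0,"ay": 0,"az": 0},{"dx": 0,"dy": 0,"dz": 0.006,"ax": 0,"ay": 0,"az": 0},{"dx": 0,"dy": 0,"dz": 0,"ax": 0,"ay": 0,"az": 0}]'

```text
time_s: 2.28
ee_pos: [0.4497, 0.2014, 0.036]
eef_rot: [-3.142, 0.004, -3.088]
force: [-1.0, -0.8, -0.1]
grip_width: 0.0603
```

```bash
python3 -c "
from h import *
jig(-.115,.0365,.028)"
```

```text
t 2.2833 jig [-116.    35.4] z 0.036 rpy [-3.142  0.004 -3.088] F [-1.  -0.8 -0.1] w 0.0603
tool delta mm [-1.   1.1  8. ] yaw err deg 0.11
```

The tip is at z = 28 mm, where the plate should already be pushing back, but Fz is about 0. I'll look.

```bash
python3 -c "
from h import *
im=viewer.camera('top')[160:280,190:330];im2=viewer.camera('scene')[165:235,240:340]
print(ctrl.get_obs()['force'],ctrl.get_obs()['moment'])
a=cv2.resize(im,(420,420),interpolation=2);b=cv2.resize(im2,(380,420),interpolation=2)
a=cv2.resize(im,(400,343),interpolation=2);b=cv2.resize(im2,(400,280),interpolation=2);b=cv2.copyMakeBorder(b,0,63,0,0,0)
cv2.imwrite('pics/c3.png',np.hstack([a,b])[:,:,::-1])"
```

```text
[ 0.95983631 -0.60960677  0.02005379] [ 0.01901443 -0.04998082  0.00044205]
```

View pics/c3.png

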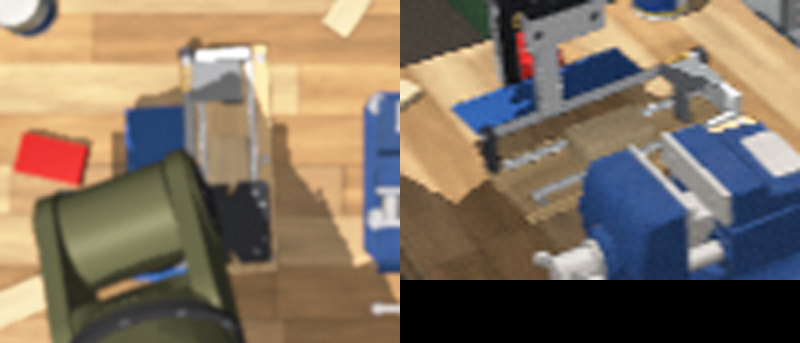

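```bash
python3 -c "
from h import *
c,s=np.cos(TH),np.sin(TH)
def J(x,y,z): return [O[0]+c*x-s*y,O[1]+s*x+c*y,z]
for n,p in dict(lanefinger_tip=(-.116,0,.028),platefinger_tip=(-.116,.0715,.028),lanefin_hi=(-.116,0,.10),pin_near=(-.157,.032,.046),pin_far=(.045,.032,.046),plate00=(-.165,.092,.042),plateshut_mid=(-.116,.0715,.042),offrear=(-.096,0,.034),lane_entry=(-.153,0,.012)).items():
    u=proj('scene',J(*p)); print(n,u.round(1),'crop',((u-[240,165])*4+[400,0]).round(), 'top',proj('top',J(*p)).round(1))
"
```

```text
lanefinger_tip [277.9 203. ] crop [552. 152.] top [269.8 238.2]
platefinger_tip [267.8 193.3] crop [511. 113.] top [243.8 239.5]
lanefin_hi [276.1 184.7] crop [544.  79.] top [266.4 237.9]
pin_near [261.9 198.2] crop [487. 133.] top [257.8 254. ]
pin_far [313.  179.2] crop [692.  57.] top [254.9 179.7]
plate00 [251.8 191.8] crop [447. 107.] top [235.9 258. ]
plateshut_mid [267.4 189.9] crop [510.  99.] top [242.9 239.5]
offrear [283.  199.5] crop [572. 138.] top [269.2 230.8]
lane_entry [268.5 210.7] crop [514. 183.] top [271.  251.6]
```

The pin projections match the picture, but the finger ends near crop (548,113), where I predicted (552,152). That puts the tips about 30–35 mm higher than the reported pose implies, which agrees with the zero force. I'll descend a little and take one close look before going on.

Emit:
play_rows --commands '[{"dx": 0,"dy": 0.001,"dz": 0.004,"ax": 0,"ay": 0,"az": 0},{"dx": 0,"dy": 0,"dz": 0.003,"ax": 0,"ay": 0,"az": 0},{"dx": 0,"dy": 0,"dz": 0,"ax": 0,"ay": 0,"az": 0},{"dx": 0,"dy": 0,"dz": 0,"ax": 0,"ay": 0,"az": 0},{"dx": 0,"dy": 0,"dz": 0,"ax": 0,"ay": 0,"az": 0}]'

```text
time_s: 2.8
ee_pos: [0.451, 0.2031, 0.0304]
eef_rot: [3.141, 0.007, -3.087]
force: [-0.5, -0.1, 0.2]
grip_width: 0.06
```

```bash
python3 -c "
from h import *
jig(-.115,.0365,.028)
im2=viewer.camera('scene')[150:220,240:320]
cv2.imwrite('pics/c4.png',cv2.resize(im2,(640,560),interpolation=2)[:,:,::-1])"
```

```text
t 2.8 jig [-114.6   37. ] z 0.0304 rpy [ 3.141  0.007 -3.087] F [-0.5 -0.1  0.2] w 0.06
tool delta mm [ 0.4 -0.5  2.4] yaw err deg 0.1
```

View pics/c4.png

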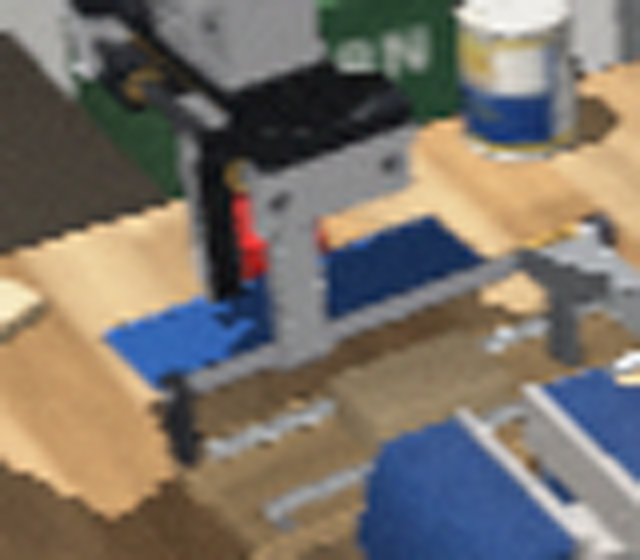

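The fingers are clear here. The lane fingertip is at crop (302,365) and the plate fingertip at (225,300), both in the air. The gripper outline in the top view agrees with the reported x and y, so only z is off: the tips are really at about 52–57 mm. From here I'll descend by contact force instead of reported z.

Emit:
play_rows --commands '[{"dx": 0,"dy": 0,"dz": 0.004,"ax": 0,"ay": 0,"az": 0},{"dx": 0,"dy": 0,"dz": 0.004,"ax": 0,"ay": 0,"az": 0},{"dx": 0,"dy": 0,"dz": 0,"ax": 0,"ay": 0,"az": 0},{"dx": 0,"dy": 0,"dz": 0,"ax": 0,"ay": 0,"az": 0},{"dx": 0,"dy": 0,"dz": 0,"ax": 0,"ay": 0,"az": 0}]'

```text
time_s: 3.27
ee_pos: [0.4512, 0.2031, 0.0218]
eef_rot: [3.141, 0.008, -3.087]
force: [-1.1, 0.4, -0.2]
grip_width: 0.06
```

Emit:
play_rows --commands '[{"dx": 0,"dy": 0,"dz": 0.002,"ax": 0,"ay": 0,"az": 0},{"dx": 0,"dy": 0,"dz": 0.002,"ax": 0,"ay": 0,"az": 0},{"dx": 0,"dy": 0,"dz": 0.002,"ax": 0,"ay": 0,"az": 0},{"dx": 0,"dy": 0,"dz": 0,"ax": 0,"ay": 0,"az": 0},{"dx": 0,"dy": 0,"dz": 0,"ax": 0,"ay": 0,"az": 0}]'

```text
time_s: 3.68
ee_pos: [0.4515, 0.203, 0.0157]
eef_rot: [3.141, 0.008, -3.087]
force: [-0.5, -1.4, 2.7]
grip_width: 0.0601
```

Contact: Fz is 2.7 N at reported z = 15.7 mm, which matches the plate top at 42 mm with an offset of about 30 mm. I'll keep pressing.

Emit:
play_rows --commands '[{"dx": 0,"dy": 0,"dz": 0.003,"ax": 0,"ay": 0,"az": 0},{"dx": 0,"dy": 0,"dz": 0.003,"ax": 0,"ay": 0,"az": 0},{"dx": 0,"dy": 0,"dz": 0.003,"ax": 0,"ay": 0,"az": 0},{"dx": 0,"dy": 0,"dz": 0,"ax": 0,"ay": 0,"az": 0},{"dx": 0,"dy": 0,"dz": 0,"ax": 0,"ay": 0,"az": 0}]'

```text
time_s: 4.1
ee_pos: [0.4523, 0.2028, 0.0067]
eef_rot: [3.141, 0.01, -3.087]
force: [-1.1, -1.1, 5.5]
grip_width: 0.0598
```

```bash
python3 -c "
from h import *
jig(-.115,.0365,-.002);print(ctrl.get_obs()['moment'])
im2=viewer.camera('scene')[150:220,240:320]
cv2.imwrite('pics/c5.png',cv2.resize(im2,(640,560),interpolation=2)[:,:,::-1])"
```

```text
t 4.1 jig [-113.3   36.7] z 0.0067 rpy [ 3.141  0.01  -3.087] F [-1.1 -1.1  5.5] w 0.0598
tool delta mm [ 1.7 -0.2  8.6] yaw err deg 0.11
[-0.11132823  0.3261381   0.04037577]
```

View pics/c5.png

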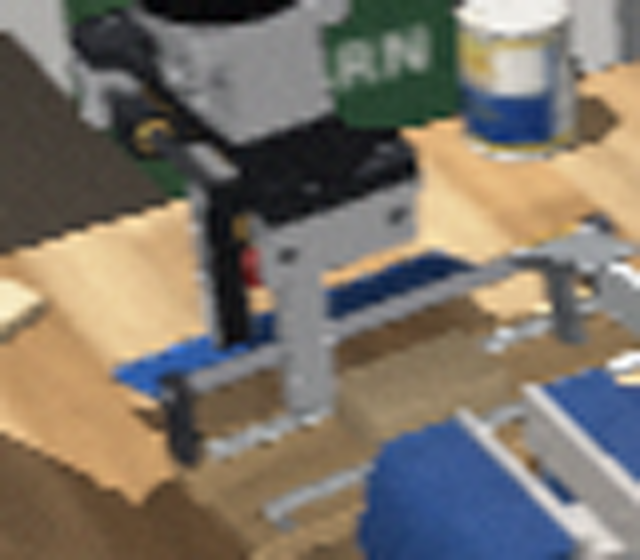

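The flap is opening: the lip has risen at (565,320) and the plate is lower. The lane fingertip is at (310,412), about 31–34 mm high. I need roughly 11 mm more.

Emit:
play_rows --commands '[{"dx": 0.001,"dy": 0,"dz": 0.003,"ax": 0,"ay": 0,"az": 0},{"dx": 0.001,"dy": 0,"dz": 0.003,"ax": 0,"ay": 0,"az": 0},{"dx": 0.001,"dy": 0,"dz": 0.003,"ax": 0,"ay": 0,"az": 0},{"dx": 0,"dy": 0,"dz": 0.001,"ax": 0,"ay": 0,"az": 0},{"dx": 0,"dy": 0,"dz": 0,"ax": 0,"ay": 0,"az": 0}]'

```text
time_s: 4.57
ee_pos: [0.4515, 0.2034, -0.002]
eef_rot: [3.139, 0.015, -3.088]
force: [-1.4, -1.4, 6.3]
grip_width: 0.0597
```

```bash
python3 -c "
from h import *
jig(-.115,.0365,-.003);print(ctrl.get_obs()['moment'])
im2=viewer.camera('scene')[150:220,240:320]
cv2.imwrite('pics/c6.png',cv2.resize(im2,(640,560),interpolation=2)[:,:,::-1])"
```

```text
t 4.5667 jig [-114.1   37.3] z -0.002 rpy [ 3.139  0.015 -3.088] F [-1.4 -1.4  6.3] w 0.0597
tool delta mm [ 0.9 -0.8  0.9] yaw err deg 0.13
[-1.45403253e-04  4.05296189e-01  4.61981935e-02]
```

View pics/c6.png

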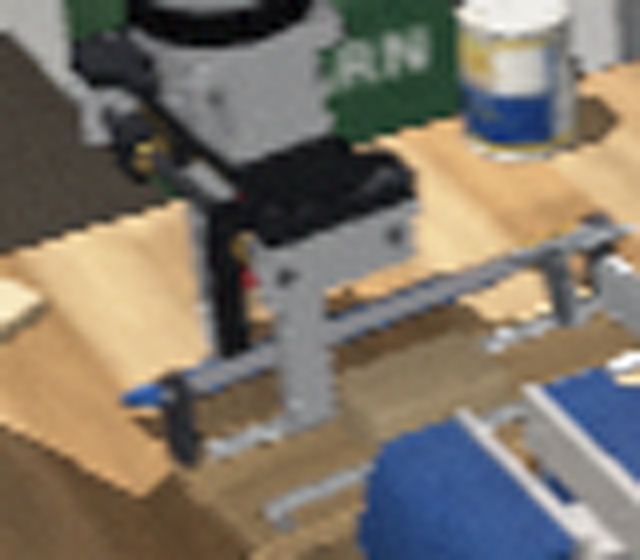

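The flap now looks well open: the plate is nearly edge-on and the cover has risen. I estimate about 0.5 rad, so I'll go 4 mm further and check that the force stays at spring level.

Emit:
play_rows --commands '[{"dx": 0,"dy": -0.001,"dz": 0.002,"ax": 0,"ay": 0.4,"az": 0},{"dx": 0,"dy": 0,"dz": 0.002,"ax": 0,"ay": 0.4,"az": 0},{"dx": 0,"dy": 0,"dz": 0.001,"ax": 0,"ay": 0,"az": 0},{"dx": 0,"dy": 0,"dz": 0,"ax": 0,"ay": 0,"az": 0},{"dx": 0,"dy": 0,"dz": 0,"ax": 0,"ay": 0,"az": 0}]'

```text
time_s: 5.03
ee_pos: [0.4521, 0.2034, -0.006]
eef_rot: [3.137, 0.003, -3.088]
force: [-2.0, -0.6, 6.6]
grip_width: 0.0598
```

```bash
python3 -c "
from h import *
jig(-.031,.0365,-.006);print(ctrl.get_obs()['moment'])"
```

```text
t 5.0333 jig [-113.5   37.3] z -0.006 rpy [ 3.137e+00  3.000e-03 -3.088e+00] F [-2.  -0.6  6.6] w 0.0598
tool delta mm [-82.5  -0.6   0.2] yaw err deg 0.12
[0.18203925 0.44246489 0.04340916]
```

Still at spring level (6.6 N). The flap is held, so I'll push along the lane.

Emit:
play_rows --commands '[{"dx": -0.005,"dy": 0,"dz": 0,"ax": 0,"ay": 0,"az": 0},{"dx": -0.005,"dy": 0,"dz": 0,"ax": 0,"ay": 0,"az": 0},{"dx": -0.005,"dy": 0,"dz": 0,"ax": 0,"ay": 0,"az": 0},{"dx": -0.005,"dy": 0,"dz": 0,"ax": 0,"ay": 0,"az": 0},{"dx": -0.005,"dy": 0,"dz": 0,"ax": 0,"ay": 0,"az": 0}]'

```text
time_s: 5.45
ee_pos: [0.4771, 0.2059, -0.0062]
eef_rot: [3.136, -0.0, -3.087]
force: [-4.0, 1.8, 4.3]
grip_width: 0.06
```

```bash
python3 -c "
from h import *
jig(-.031,.0365,-.006);print(ctrl.get_obs()['moment'])
im2=viewer.camera('scene')[150:220,250:330]
cv2.imwrite('pics/c7.png',cv2.resize(im2,(640,560),interpolation=2)[:,:,::-1])"
```

```text
t 5.45 jig [-88.4  38.4] z -0.0062 rpy [ 3.136 -0.    -3.087] F [-4.   1.8  4.3] w 0.06
tool delta mm [-57.4  -1.8  -0.2] yaw err deg 0.08
[0.53569141 0.80765817 0.12643899]
```

View pics/c7.png

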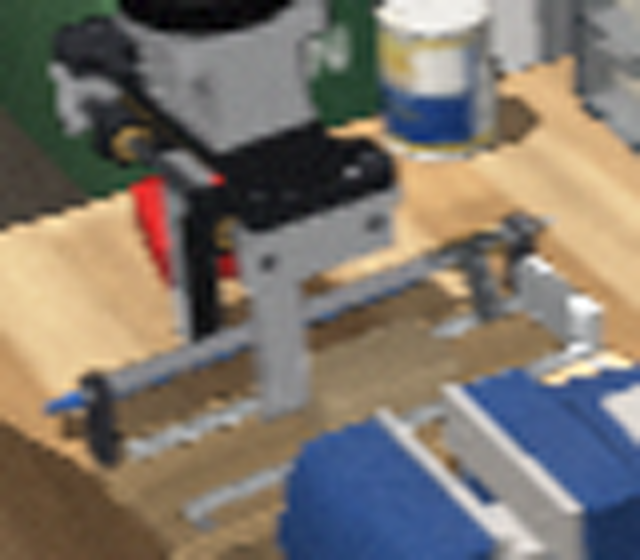

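The finger tip is at (285,408), right behind the offcut with its top at (380,345), and the cover stays high. Flap and push are both working, so I'll continue, correcting y by −2 mm.

Emit:
play_rows --commands '[{"dx": -0.005,"dy": -0.001,"dz": 0,"ax": 0,"ay": 0,"az": 0},{"dx": -0.005,"dy": -0.001,"dz": 0,"ax": 0,"ay": 0,"az": 0},{"dx": -0.005,"dy": 0,"dz": 0,"ax": 0,"ay": 0,"az": 0},{"dx": -0.005,"dy": 0,"dz": 0,"ax": 0,"ay": 0,"az": 0},{"dx": -0.005,"dy": 0,"dz": 0,"ax": 0,"ay": 0,"az": 0}]'

```text
time_s: 5.92
ee_pos: [0.5043, 0.2055, -0.0065]
eef_rot: [3.136, -0.001, -3.087]
force: [-3.8, 2.2, 3.7]
grip_width: 0.0603
```

```bash
python3 -c "
from h import *
jig(-.031,.0365,-.006);print(ctrl.get_obs()['moment'])"
```

```text
t 5.9167 jig [-61.2  36.5] z -0.0065 rpy [ 3.136e+00 -1.000e-03 -3.087e+00] F [-3.8  2.2  3.7] w 0.0603
tool delta mm [-30.2   0.1  -0.6] yaw err deg 0.1
[0.63582128 0.89485567 0.11165635]
```

Emit:
play_rows --commands '[{"dx": -0.005,"dy": 0,"dz": 0,"ax": 0,"ay": 0,"az": 0},{"dx": -0.005,"dy": 0,"dz": 0,"ax": 0,"ay": 0,"az": 0},{"dx": -0.004,"dy": 0,"dz": 0,"ax": 0,"ay": 0,"az": 0},{"dx": -0.004,"dy": 0,"dz": 0,"ax": 0,"ay": 0,"az": 0},{"dx": -0.003,"dy": 0,"dz": 0,"ax": 0,"ay": 0,"az": 0}]'

```text
time_s: 6.33
ee_pos: [0.5277, 0.2069, -0.0067]
eef_rot: [3.135, -0.002, -3.087]
force: [-3.9, 2.4, 4.9]
grip_width: 0.0601
```

```bash
python3 -c "
from h import *
jig(-.031,.0365,-.006);print(ctrl.get_obs()['moment'])"
```

```text
t 6.3333 jig [-37.8  36.6] z -0.0067 rpy [ 3.135e+00 -2.000e-03 -3.087e+00] F [-3.9  2.4  4.9] w 0.0601
tool delta mm [-6.8 -0.1 -0.7] yaw err deg 0.11
[0.59094871 0.81297873 0.12847898]
```

Emit:
play_rows --commands '[{"dx": -0.002,"dy": 0,"dz": 0,"ax": 0,"ay": 0,"az": 0},{"dx": -0.002,"dy": 0,"dz": 0,"ax": 0,"ay": 0,"az": 0},{"dx": -0.002,"dy": 0,"dz": 0,"ax": 0,"ay": 0,"az": 0},{"dx": -0.001,"dy": 0,"dz": 0,"ax": 0,"ay": 0,"az": 0},{"dx": 0,"dy": 0,"dz": 0,"ax": 0,"ay": 0,"az": 0}]'

```text
time_s: 6.75
ee_pos: [0.5346, 0.2073, -0.0068]
eef_rot: [3.136, -0.004, -3.088]
force: [-3.6, 2.0, 3.8]
grip_width: 0.06
```

```bash
python3 -c "
from h import *
jig(-.031,.0365,-.006);print(ctrl.get_obs()['moment'])"
```

```text
t 6.75 jig [-30.9  36.6] z -0.0068 rpy [ 3.136 -0.004 -3.088] F [-3.6  2.   3.8] w 0.06
tool delta mm [ 0.2 -0.1 -0.8] yaw err deg 0.14
[ 0.57348271  0.64359526 -0.11440704]
```

There's no stop reaction yet, so I'll creep forward until Fx rises.

Emit:
play_rows --commands '[{"dx": -0.001,"dy": 0,"dz": 0,"ax": 0,"ay": 0,"az": 0},{"dx": -0.001,"dy": 0,"dz": 0,"ax": 0,"ay": 0,"az": 0},{"dx": -0.001,"dy": 0,"dz": 0,"ax": 0,"ay": 0,"az": 0},{"dx": 0,"dy": 0,"dz": 0,"ax": 0,"ay": 0,"az": 0},{"dx": 0,"dy": 0,"dz": 0,"ax": 0,"ay": 0,"az": 0}]'

```text
time_s: 7.17
ee_pos: [0.5344, 0.2073, -0.0066]
eef_rot: [3.136, -0.013, -3.09]
force: [-3.8, 2.0, 3.1]
grip_width: 0.0599
```

```bash
python3 -c "
from h import *
jig(-.031,.0365,-.006);print(ctrl.get_obs()['moment'])
im2=viewer.camera('scene')[150:220,260:340]
cv2.imwrite('pics/c8.png',cv2.resize(im2,(640,560),interpolation=2)[:,:,::-1])"
```

```text
t 7.1667 jig [-31.1  36.6] z -0.0066 rpy [ 3.136 -0.013 -3.09 ] F [-3.8  2.   3.1] w 0.0599
tool delta mm [-0.1 -0.1 -0.6] yaw err deg 0.23
[ 0.62870464  0.63234183 -0.12571117]
```

View pics/c8.png

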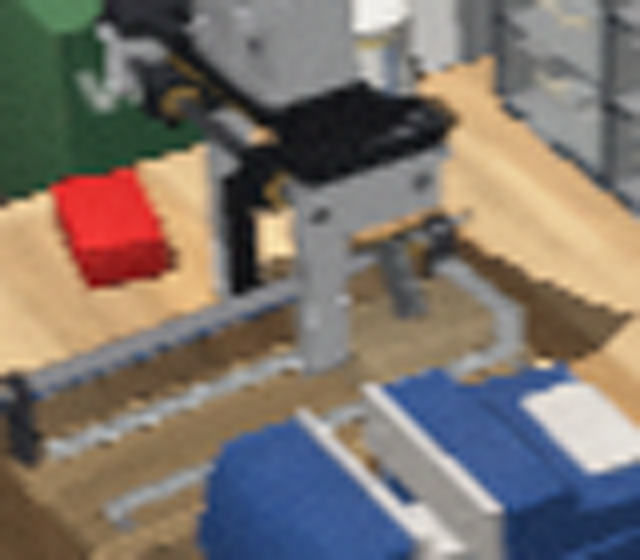

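The lane finger is at (325,360) against the offcut's rear, and the flap is open with the offcut under the lip. Motion has stalled at x = −31.1, exactly the expected home value (−31). I'll make one slightly firmer push to confirm.

Emit:
play_rows --commands '[{"dx": -0.003,"dy": 0,"dz": 0,"ax": 0,"ay": 0,"az": 0},{"dx": -0.003,"dy": 0,"dz": 0,"ax": 0,"ay": 0,"az": 0},{"dx": -0.003,"dy": 0,"dz": 0,"ax": 0,"ay": 0,"az": 0},{"dx": 0,"dy": 0,"dz": 0,"ax": 0,"ay": 0,"az": 0},{"dx": 0,"dy": 0,"dz": 0,"ax": 0,"ay": 0,"az": 0}]'

```text
time_s: 7.63
ee_pos: [0.5335, 0.2074, -0.0062]
eef_rot: [3.139, -0.037, -3.093]
force: [-2.4, 2.3, 2.9]
grip_width: 0.0599
```

```bash
python3 -c "
from h import *
jig(-.031,.0365,-.006);print(ctrl.get_obs()['moment'])"
```

```text
t 7.6333 jig [-31.9  36.7] z -0.0062 rpy [ 3.139 -0.037 -3.093] F [-2.4  2.3  2.9] w 0.0599
tool delta mm [-0.9 -0.2 -0.3] yaw err deg 0.43
[ 0.73550381  0.16903303 -0.10448173]
```

The tip won't advance and the tool only tilts, so the offcut is home. Next I back off a few mm with the plate still held, untilt, then rise slowly.

Emit:
play_rows --commands '[{"dx": 0.003,"dy": 0,"dz": 0,"ax": 0,"ay": -1,"az": 0},{"dx": 0.003,"dy": 0,"dz": 0,"ax": 0,"ay": -1,"az": 0},{"dx": 0.002,"dy": 0,"dz": 0,"ax": 0,"ay": 0,"az": 0},{"dx": 0,"dy": 0,"dz": 0,"ax": 0,"ay": 0,"az": 0},{"dx": 0,"dy": 0,"dz": 0,"ax": 0,"ay": 0,"az": 0}]'

```text
time_s: 8.05
ee_pos: [0.5298, 0.2079, -0.0043]
eef_rot: [3.136, 0.009, -3.094]
force: [-0.9, 2.9, 3.4]
grip_width: 0.0603
```

Emit:
play_rows --commands '[{"dx": 0,"dy": 0,"dz": -0.002,"ax": 0,"ay": 0,"az": 0},{"dx": 0,"dy": 0,"dz": -0.002,"ax": 0,"ay": 0,"az": 0},{"dx": 0,"dy": 0,"dz": -0.003,"ax": 0,"ay": 0,"az": 0},{"dx": 0,"dy": 0,"dz": -0.004,"ax": 0,"ay": 0,"az": 0},{"dx": 0,"dy": 0,"dz": -0.004,"ax": 0,"ay": 0,"az": 0}]'

```text
time_s: 8.47
ee_pos: [0.5292, 0.2067, 0.0101]
eef_rot: [3.139, 0.004, -3.094]
force: [0.2, -0.3, -0.3]
grip_width: 0.0595
```

Emit:
play_rows --commands '[{"dx": 0,"dy": 0,"dz": -0.01,"ax": 0,"ay": 0,"az": 0},{"dx": 0,"dy": 0,"dz": -0.02,"ax": 0,"ay": 0,"az": 0},{"dx": 0,"dy": 0,"dz": -0.03,"ax": 0,"ay": 0,"az": 0},{"dx": 0,"dy": 0,"dz": -0.03,"ax": 0,"ay": 0,"az": 0},{"dx": 0,"dy": 0,"dz": -0.03,"ax": 0,"ay": 0,"az": 0}]'

```text
time_s: 8.88
ee_pos: [0.5256, 0.2039, 0.1315]
eef_rot: [-3.14, -0.007, -3.094]
force: [0.9, 0.7, -0.2]
grip_width: 0.0597
```

Emit:
play_rows --commands '[{"dx": 0.02,"dy": 0,"dz": -0.02,"ax": 0,"ay": 0,"az": 0},{"dx": 0.03,"dy": 0,"dz": 0,"ax": 0,"ay": 0,"az": 0},{"dx": 0.03,"dy": 0,"dz": 0,"ax": 0,"ay": 0,"az": 0},{"dx": 0.03,"dy": 0,"dz": 0,"ax": 0,"ay": 0,"az": 0},{"dx": 0,"dy": 0,"dz": 0,"ax": 0,"ay": 0,"az": 0}]'

```text
time_s: 9.3
ee_pos: [0.4144, 0.1977, 0.1632]
eef_rot: [3.141, 0.006, -3.097]
force: [-0.2, -0.9, 0.1]
grip_width: 0.0604
```

```bash
python3 -c "
from h import *
jig(-.031,.0365,-.006)
a=cv2.resize(viewer.camera('top')[160:280,190:330],(400,343),interpolation=2)
b=cv2.resize(viewer.camera('scene')[165:225,260:330],(400,343),interpolation=2)
cv2.imwrite('pics/c9.png',np.hstack([a,b])[:,:,::-1])"
```

```text
t 9.3 jig [-151.5   33.7] z 0.1632 rpy [ 3.141  0.006 -3.097] F [-0.2 -0.9  0.1] w 0.0604
tool delta mm [-119.4    4.   169.9] yaw err deg 0.63
```

View pics/c9.png

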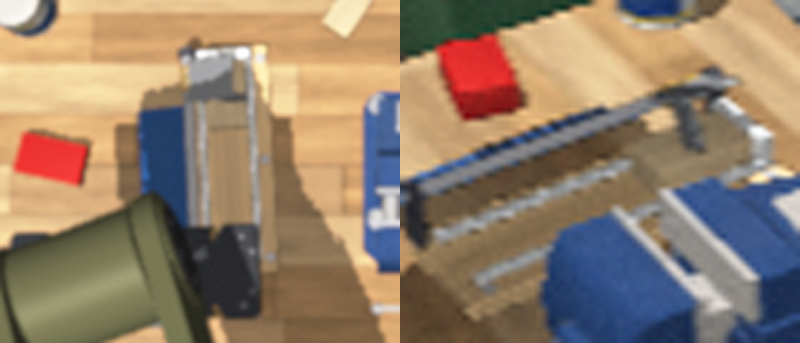

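The released flap rests raised on the offcut: the plate is tilted and the lip sits on the offcut at (690,130). The arm is clear. In the top crop the offcut's rear edge is at about (228,127), and I'll check that against −23 mm before handing in.

```bash
python3 -c "
from h import *
c,s=np.cos(TH),np.sin(TH);R=np.array([[c,-s],[s,c]])
im=cv2.cvtColor(cv2.imread('pics/c9.png'),cv2.COLOR_BGR2GRAY)[90:150,222:236].mean(1);g=np.diff(cv2.GaussianBlur(im,(1,5),0).ravel());print(im.round()[::3]);
for v in (125,127,130): print(v,R.T@(ray('top',(190+228/2.857-.3,160+v/2.857-.3),.034)-O))
"
```

```text
[105.  98.  87.  86. 116. 143. 146. 144. 144. 144. 146. 141. 126. 128.
 138. 140. 140. 139. 139. 140.]
125 [-0.02097717 -0.00388075]
127 [-0.02290861 -0.00380042]
130 [-0.02580471 -0.00367998]
```

```bash
python3 -c "
from station import workorder
print(workorder.hand_in())"
```

```text
the job is handed in; nothing more can be done
None
```

I pushed the offcut home under the held-open flap, released the flap onto it, moved the arm clear and handed the job in at about 9.3 s. No verdict was reported.

**What I did:** one fingertip pressed the blue thumb plate down, at about 6.6 N. The other fingertip pushed the offcut along the lane until it stalled at tool x = −31 mm in the jig frame, the expected home value. I then backed off a few mm with the plate still held, rose slowly and retracted.

**Last checks:**
- **Position:** the offcut's rear edge measured at jig x of about −22 to −23 mm; the target is −23.
- **Flap:** in the last pictures it rests part-open on the offcut. I judged this by eye; the flap angle and the clamping force were not measured.
- **Arm:** clear of the jig, with contact force about 0.
- **Other things:** those in the last pictures look unmoved, judged by eye. The marker pen and pliers were not in those crops.

**What disagreed:**
- **Tool height:** the fingertips were about 30 mm higher than the reported tool pose implied. The pictures and the missing contact force both showed it, so I set the pressing depth from contact force and pictures instead.
- **Stop contact:** the force reading did not rise clearly at the end stop. I judged "home" from the stalled motion, the tool tilting, the change in moment and the rear-edge measurement.
- **First move calls:** these were refused for missing fields, and nothing moved.

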